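Hold the fastener dispenser's gate open for the bin under its chute

TASK

Turn the dispenser's black selector knob from the white dot to the dot of the same colour as the bin that stands under its chute (yellow or blue), while the gate is still shut. Then pull the spring-return gate slide by its upright black handle towards the front until its index line stands within the red mark, and finish holding it there still: do not let go, for the spring would shut it. Leave the bins and everything else on the bench where they are, and the selector on its dot.

Things in the scene. Friction and masses are not known exactly. Their poses are not given: they have to be found in the camera images.
- dispenser: Grey bench dispenser fixed to the table. Origin: table height, centre of its deck. Its x axis points from the front to the back, y to its left, z up. The deck is 220 (x) x 300 (y) mm, its flat top 60 mm above the table; on its +y side from y = 150 to 250 mm and x = -40 to 100 mm stands a hopper 135 mm tall, with a sloping aluminium chute beyond it (to y = 330 mm).
- selector (a joint): Selector knob angle, rad: 0 = pointer on the white dot (off, where it starts, pointing to the dispenser's front, -x), 0.65 = yellow dot, 1.30 = blue dot; grows clockwise seen from above. Spring detents at these three values (about 0.06 N m to turn past), stops at -0.12 and 1.42; let go, it settles into the nearest detent.
- selector_grip (a point): Point on the knob's upright axis, 96 mm above the table. The knob is black: a disc 44 mm across on the deck's steel ring, with an upright bar grip 46 mm long, 14 mm thick, its top at 106 mm and the disc's top at 74 mm above the table. At selector 0 the bar lies along the dispenser's x axis; a white line on the bar's top runs to its pointing end.
- gate (a joint): How far the gate slide is pulled out, m: 0 = shut, stop at 0.095; moves along the dispenser's -x axis (to its front). A spring shuts it: about 4 N at 0, rising 110 N/m (about 12 N at 0.07); light friction.
- gate_handle (a point): Point in the gate's upright black handle, which moves with the slide: a tab 14 mm thick (dispenser x), 40 mm wide (y); this point is 103 mm above the table, the tab's top 123 mm, the aluminium carriage under it (50 x 45 mm) tops out at 73 mm. At gate 0 it stands at x = 20, y = -65 mm from the dispenser's origin.
- gate_index (a point): Tip of the thin black index line on the slide's flat aluminium side arm, 54 mm to the -y side (the dispenser's right) of the handle; same x as the handle's middle.
- mark_mid (a point): Middle of the red mark, a red plate 12 mm long in the dispenser's x, with a red flag 25 mm tall at its outer edge (18 mm farther to -y), fixed on the white scale strip beside the slide; its axes are parallel to the dispenser's. The index is on the mark when the two points have the same place along the dispenser's x axis.
- chute_lip (a point): Middle of the chute's lower edge, 88 mm above the table. The bin whose centre is within 120 mm of it horizontally stands under the chute; the other is at least 300 mm away.
- bin_yellow_mid (a point): Centre of the yellow open-front parts bin, 150 x 105 mm, 70 mm tall, half-way up. Bystander.
- bin_blue_mid (a point): Centre of the blue open-front parts bin, same size, half-way up. Bystander.
- screwdriver: Bystander: red-handled screwdriver, 200 mm long, lying.
- wrench: Bystander: steel spanner, 180 mm long, lying.
- oil_bottle: Bystander: white bottle with red cap, 56 mm across, 140 mm tall.
- socket: Bystander: steel socket, 28 mm across, 35 mm tall.

How it is judged:
On the way, in this order (a step that is already met when the one before it is completed fails the run):
1. the selector stands on the dot of the colour of the bin under the chute, the gate still shut (((horizontal distance between bin_yellow_mid and chute_lip below 0.12 m and value of joint selector between 0.53 and 0.77 rad) or (horizontal distance between bin_blue_mid and chute_lip below 0.12 m and value of joint selector between 1.18 and 1.42 rad)) and value of joint gate below 0.008 m), for 0.2 s.
2. the gate's index line is within the red mark, held by the fingers (x of gate_index in the frame of mark_mid between -0.007 and 0.007 m and contact force between the fingers and gate above 2 N), for 0.2 s.
At the end, for the whole second after the job is handed in: The selector is within 0.12 rad of the detent of the colour of the bin under the chute, the gate's index is within 7 mm of the middle of the red mark along the slide, still (under 10 mm/s), and the fingers hold it (over 2 N on the slide), no loose thing propping it (all of step 2 and ((horizontal distance between bin_yellow_mid and chute_lip below 0.12 m and value of joint selector between 0.53 and 0.77 rad) or (horizontal distance between bin_blue_mid and chute_lip below 0.12 m and value of joint selector between 1.18 and 1.42 rad)) and velocity of joint gate between -0.01 and 0.01 m/s and contact force between gate and bin_yellow below 0.2 N and contact force between gate and bin_blue below 0.2 N and contact force between gate and screwdriver below 0.2 N and contact force between gate and wrench below 0.2 N and contact force between gate and oil_bottle below 0.2 N and contact force between gate and socket below 0.2 N); the arm keeps its last pose, push and grip.
It fails at once if a bin or another loose thing on the bench is displaced by more than 30 mm (distance of any of bin_yellow_mid, bin_blue_mid, screwdriver, wrench, oil_bottle, socket from where it was at the start of the episode above 0.03 m).
It also fails if it takes over 51 s, if anything falls off the work surface, if the arm or the gripper's body presses on something with over 40 N, if the wrist force passes 120 N, or if a joint passes its speed limit or range.

ROBOT

A 7-joint arm with a two-finger parallel gripper is mounted at the origin on the work surface. World frame = base frame: x ahead of the robot, y to its left, z up, the work surface at z = 0. Lengths are in m, angles in rad, forces in N, time in s.
With the tool pointing down it reaches from about 0.425 to 0.975 m from the base axis. Payload 16.7 kg.
Tool frame: the origin (TCP) lies on the front face of the gripper's body, between the roots of the fingers; the fingertips stand 73 mm ahead of it and the grasp point (between the pads) lies 54 mm ahead of it; z points along the fingers, y is the direction in which the jaws open and shut (so a half turn about z gives the same grasp; the last joint's range is limited). The gripper opens to 85 mm and grips with 20 to 120 N. Pads are 22 mm wide; open, the fingers measure 114 mm over their backs; the gripper's body (76 mm by 85 mm) begins 54 mm behind the grasp point. The pads swing forward as they close: fully open they stand 13 mm farther back than shut.
Start: joints at [-1.468, 0.426, 0.074, 1.606, -0.034, 1.111, -0.067], TCP at [0.169, 0.654, 0.304] pointing down, gripper open.
Joint ranges: [-2.85, 2.85], [-0.5, 2.14], [-1.23, 1.37], [0.21, 2.46], [-1.02, 4.16], [0.16, 2.05], [-2.73, 2.73]. Speed limits (rad/s): [1.89, 1.89, 2.39, 2.39, 3.01, 3.01, 3.01].

INTERFACE

Orientations are given as a unit quaternion [w, x, y, z].
In Python, from station import arm gives the robot as it stands.
- The arm moves only by the tool step_arm, never from a script. Its argument "steps" is a list of rows, each a list of 3 entries, a list of its own where there are three numbers: the shift along the tool's x, y, z in mm, then the turn, a rotation vector about the tool's x, y, z in rad, then the opening, from -1 (shut) to 1 (fully open). A call has 1 to 20 rows; each row shifts and turns the pose as measured when the row begins, along the tool's axes as they then stand; what a row does not reach is not made up. A row lasts 1/8 s, in which the tool goes at most 62.5 mm and 10.7 degrees, less where a joint would pass 70% of its speed; a pose out of reach is approached as far as the arm can. A call with a gripper value outside its range is refused whole. The fingers move at their own pace and stop on an object; "force" is the grip in N (left out, the last holds). Time passes only in rows, so rows that do not move let the fingers close. It gives the time, the measured TCP pose, the force and the opening at its end, in the units of the state.
- arm.sense(): the state, without advancing time (a new reading comes with each control period).
- arm.grab_frame(name): name is "scene" or "top"; returns a dict with "img" (420x560x3 uint8, red, green, blue), "vfov" (degrees; the focal length in pixels is half the picture's height over the tangent of half this angle, whatever the lens; pixels are square), "cx", "cy" (the principal point, pixels), "R" (3x3) and "t" (3): a world point X has camera coordinates R X + t. Camera axes: x right, y down, z forward; pixel columns grow to the right and rows downward; lengths in m; the calibration is good to about 2 mm. A picture is of the moment at which its call begins. There is no depth.
- arm.job_done(): hands the job in, once; it reports no verdict.
Trained networks look in a picture, given as the dict that the camera call returned (one of the last four; its "shot" number tells which), for a name from the list of things; names that differ only in an ending like _2 or _b are one class to them, and where a whole thing is asked for, a point or a joint stands for the part that bears it (a point fixed in the world has none). Each returns a list of dicts, best first, with "confidence" (0 to 1); they miss things now and then, are a little off and sometimes report something else, mostly with a low value. They report only what shows in the picture. A call takes as long as a camera call.
- arm.boxes_of(picture, thing): "centre" ([column, row] in pixels, amid what is visible of it).
- arm.outline_of(picture, thing): "region" (420x560 bool, what is visible of it) and "centre" ([column, row] in pixels, amid what is visible of it).
- arm.place_of(picture, thing): "centre" ([column, row] in pixels: a listed point, or the origin of a listed thing).
The state is a dict: "t": time; "joint_pos": joint angles; "joint_vel": joint speeds; "effort": joint torques, N m; "tcp_pos": TCP position; "eef_rot": TCP orientation; "force": force on the tool from outside, world axes, zero at the start; "wrist_torque": the same for the moment, N m; "finger_gap": opening from 0.0 (shut) to 1.0 (fully open).
Only numpy, scipy, OpenCV 4.12 (cv2) and the standard library are available. Lean on these libraries where they do the work, as an engineer would, in place of code of your own. Each camera call takes 0.05 s, during which the arm holds its last target. There are 200 camera calls.

## Working session

There is one attempt and no reset: what is moved stays moved. The work goes in short steps, Python scripts to look and compute and a tool call to move; the robot and the scene stay as the last step left them, time stands still between calls to the robot, and variables do not carry over. Pictures are saved under pics/ and viewed, about 8 in all and at most 12, crops included, and the job is handed in when it is done.

Besides the shell and the picture viewer there is one more tool, called after ">>>" by a JSON object that holds its "fn" and its "kwargs". step_arm: Moves the arm, as the interface text tells. Its arguments: {"type":"object","properties":{"steps":{"type":"array"},"force":{"type":"number"}},"required":["steps"]}

```bash
mkdir -p pics
cat > h.py <<'E'
import numpy as np,cv2
from station import arm
def ray(p,px):
    f=p["img"].shape[0]/2/np.tan(np.radians(p["vfov"])/2)
    R=np.array(p["R"]);t=np.array(p["t"])
    d=R.T@np.array([(px[0]-p["cx"])/f,(px[1]-p["cy"])/f,1]);return -R.T@t,d
def atz(p,px,z):
    o,d=ray(p,px);return o+d*(z-o[2])/d[2]
def proj(p,X):
    f=p["img"].shape[0]/2/np.tan(np.radians(p["vfov"])/2)
    c=np.array(p["R"])@np.array(X)+np.array(p["t"]);return np.array([p["cx"]+f*c[0]/c[2],p["cy"]+f*c[1]/c[2]])
def save(p,n): cv2.imwrite(n,cv2.cvtColor(p["img"],cv2.COLOR_RGB2BGR))
E
python3 - <<'E'
from h import *
Z=dict(dispenser=0,selector_grip=.096,gate_handle=.103,gate_index=.07,mark_mid=.07,chute_lip=.088,bin_yellow_mid=.035,bin_blue_mid=.035,screwdriver=.01,wrench=.005,oil_bottle=0,socket=0)
for n in ("top","scene"):
    p=arm.grab_frame(n);save(p,f"pics/{n}0.png")
    print(n,{k:p[k] for k in p if k not in("img",)})
    for k,z in Z.items():
        print(k,[(np.round(r["centre"],1).tolist(),round(r["confidence"],2),np.round(atz(p,r["centre"],z),3).tolist()) for r in arm.place_of(p,k)[:2]])
print(arm.sense())
E
```

```text
top {'vfov': 43.332926810707775, 'cx': 285.4773724456051, 'cy': 205.4326262100899, 'R': array([[-0.0133419 , -0.99981374,  0.01394576],
       [-0.99851637,  0.01258563, -0.0529779 ],
       [ 0.05279251, -0.01463189, -0.9984983 ]]), 't': array([-0.03321587,  0.48910795,  1.55373422]), 'shot': 1}
dispenser [([313.3, 164.8], 0.76, [0.61, -0.125, 0.0]), ([388.4, 275.4], 0.63, [0.277, -0.343, 0.0])]
selector_grip [([300.2, 163.9], 0.64, [0.601, -0.081, 0.096])]
gate_handle [([337.7, 148.3], 0.72, [0.643, -0.187, 0.103]), ([195.2, 170.3], 0.53, [0.585, 0.213, 0.103])]
gate_index [([352.6, 142.7], 0.55, [0.664, -0.234, 0.07]), ([358.1, 164.5], 0.39, [0.601, -0.249, 0.07])]
mark_mid [([357.9, 164.2], 0.47, [0.602, -0.248, 0.07])]
chute_lip [([196.9, 171.1], 0.74, [0.585, 0.211, 0.088])]
bin_yellow_mid [([434.5, 209.0], 0.84, [0.471, -0.476, 0.035]), ([313.0, 163.3], 0.54, [0.61, -0.122, 0.035])]
bin_blue_mid [([191.1, 173.1], 0.69, [0.586, 0.236, 0.035]), ([435.4, 208.3], 0.27, [0.474, -0.479, 0.035])]
screwdriver [([388.8, 278.5], 0.84, [0.269, -0.342, 0.01])]
wrench [([214.7, 271.7], 0.8
[... 1394 characters left out ...]
: array([-1.46751973,  0.42605569,  0.07387794,  1.60597601, -0.0341055 ,
        1.11076073, -0.06707628]), 'joint_vel': array([ 8.02120594e-04,  1.00733151e-04,  1.30890703e-03,  1.70854019e-03,
        1.98533192e-03,  6.22550298e-05, -6.10251559e-04]), 'effort': array([-1.21933357e-03, -9.49535108e+01,  3.75568360e+00, -4.63874352e+01,
        1.88226707e-02,  2.63103269e-03, -3.01418299e-05]), 'tcp_pos': array([0.1688146 , 0.65353688, 0.3039413 ]), 'eef_rot': array([-2.32784090e-05,  1.26059879e-01,  9.92022634e-01,  3.03954340e-05]), 'force': array([ 0.65176302, -0.91338573, -0.57767027]), 'wrist_torque': array([-0.03432526, -0.05960287,  0.01154664]), 'finger_gap': 1.0018590939753123}
```

View pics/top0.png

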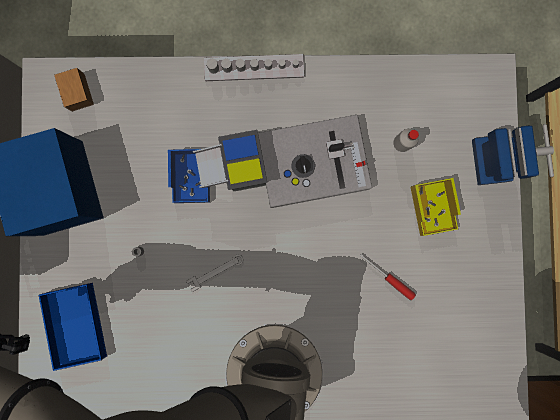

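View pics/scene0.png

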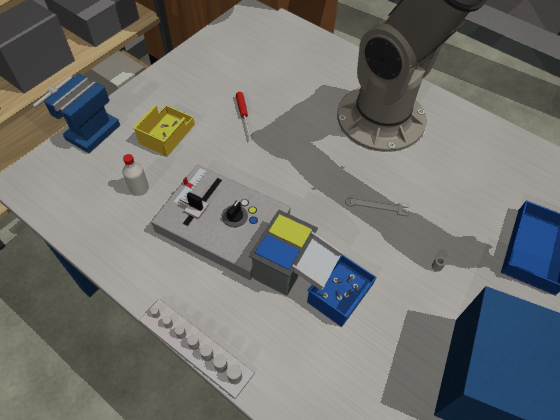

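Blue bin (with parts) is under the chute at top px (191,173), and the yellow bin is far away at (435,208), so the target is blue (1.30). The pointer is on white. Next I fit the dispenser yaw from zoomed crops.

```bash
cat > m.py <<'E'
from h import *
from scipy.optimize import least_squares
acc={k:{'top':[],'scene':[]} for k in("selector_grip","gate_handle","gate_index","mark_mid","chute_lip")}
P={}
for i in range(4):
  for n in("top","scene"):
    p=arm.grab_frame(n);P[n]=p
    for k in acc:
        r=arm.place_of(p,k)
        if r and r[0]["confidence"]>.3: acc[k][n].append(r[0]["centre"])
for k in acc:
    m={n:np.median(v,0) for n,v in acc[k].items() if len(v)}
    A=[];b=[]
    if len(m)==2:
        f=lambda X:np.concatenate([proj(P[n],X)-m[n] for n in m])
        s=least_squares(f,[.6,-.1,.08]);print(k,s.x.round(4),s.fun.round(1))
a=cv2.resize(P["top"]["img"][100:220,255:385],None,fx=3.1,fy=3.1,interpolation=cv2.INTER_CUBIC)
b=cv2.resize(P["scene"]["img"][155:285,145:275],None,fx=3.05,fy=3.05,interpolation=cv2.INTER_CUBIC)
h=max(a.shape[0],b.shape[0]);pad=lambda i:cv2.copyMakeBorder(i,0,h-i.shape[0],0,0,cv2.BORDER_CONSTANT)
save({"img":np.hstack([pad(a),pad(b)])},"pics/crop1.png")
# deck mask: corners by min-area-rect-like quad from outline (top)
for n in P:
    r=arm.outline_of(P[n],"dispenser")
    if r:
        c=max(cv2.findContours(r[0]["region"].astype(np.uint8),0,1)[0],key=cv2.contourArea)
        print(n,r[0]["confidence"],cv2.approxPolyDP(c,4,True)[:,0].tolist())
E
python3 m.py
```

```text
selector_grip [ 0.5994 -0.0883  0.0822] [ 0.5 -0.4  0.6  0.1]
gate_handle [ 0.6425 -0.1921  0.0883] [ 0.6 -0.5  0.7  0.1]
gate_index [ 0.6587 -0.2258  0.0916] [-0.4  0.3 -0.4 -0.1]
mark_mid [ 0.6058 -0.2455  0.0622] [-1.4  1.2 -1.7 -0.2]
chute_lip [0.5851 0.2046 0.0811] [ 0. -0.  0.  0.]
top 0.66 [[358, 118], [221, 136], [218, 145], [194, 151], [201, 186], [226, 182], [229, 189], [264, 185], [271, 207], [368, 189]]
scene 0.86 [[152, 221], [156, 232], [283, 294], [298, 275], [321, 289], [341, 253], [315, 234], [316, 227], [290, 215], [289, 207], [199, 165], [187, 177], [192, 187], [182, 184]]
```

View pics/crop1.png

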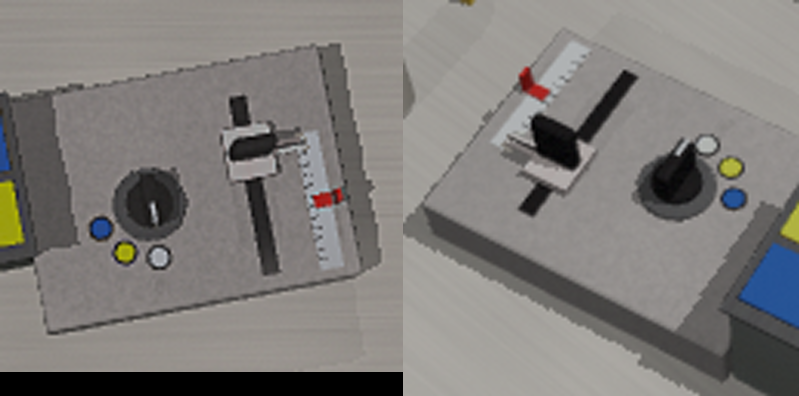

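```bash
cat > fit.py <<'E'
from h import *
from scipy.optimize import least_squares
T=arm.grab_frame("top");S=arm.grab_frame("scene")
obs=[(T,(-.11,.15,.06),(270.5,207.1)),(T,(-.11,-.15,.06),(370.5,188.7)),(T,(.11,-.15,.06),(357.3,115.2)),
(S,(.11,-.15,.06),(151.6,222.2)),(S,(-.11,-.15,.06),(197.5,164.8)),
(T,(.02,-.065,.103),(337.7,148.3)),(S,(.02,-.065,.103),(194.9,202.8))]
def W(q,X):
    c,s=np.cos(q[2]),np.sin(q[2]);return np.array([q[0]+c*X[0]-s*X[1],q[1]+s*X[0]+c*X[1],X[2]])
r=least_squares(lambda q:np.concatenate([proj(p,W(q,X))-np.array(u) for p,X,u in obs]),[.61,-.125,.16],loss='soft_l1')
q=r.x;print("pose",q.round(4));print([ (proj(p,W(q,X))-np.array(u)).round(1).tolist() for p,X,u in obs])
iv=lambda w:(np.array([[np.cos(q[2]),np.sin(q[2])],[-np.sin(q[2]),np.cos(q[2])]])@(w[:2]-q[:2])).round(4)
def tri(a,b,z):
    X=[atz(T,a,z),atz(S,b,z)];print([iv(x) for x in X]);return (X[0]+X[1])/2
# crop px -> image px
ct=lambda u,v:(255+u/3.1,100+v/3.1); cs=lambda u,v:(145+(u-403)/3.05,155+v/3.05)
for n,a,b,z in [("knob base ring",ct(150,203),cs(676,183),.062),("knob net",(300.2,163.9),(234.2,208.7),.096),
 ("mark",ct(326,199),cs(535,90),.065),("marknet",(357.9,164.2),(193.4,187.4),.065),("idx",ct(300,147),cs(508,139),.068),
 ("white",ct(159,258),cs(707,145),.061),("yellow",ct(125,253),cs(731,168),.061),("blue",ct(101,229),cs(733,198),.061)]:
    print(n);tri(a,b,z)
print("handle",W(q,(.02,-.065,.103)))
E
python3 fit.py
```

```text
pose [ 0.6153 -0.1205  0.172 ]
[[-1.5, 0.3], [0.7, -0.4], [-0.6, -1.0], [-0.8, -1.3], [0.0, -1.8], [-2.2, -1.1], [0.4, -3.0]]
knob base ring
[array([-0.0094,  0.0305]), array([-0.0105,  0.0322])]
knob net
[array([-0.0073,  0.041 ]), array([-0.009 ,  0.0343])]
mark
[array([-0.036, -0.131]), array([-0.0321, -0.1279])]
marknet
[array([-0.0348, -0.1246]), array([-0.0308, -0.1103])]
idx
[array([ 0.0159, -0.116 ]), array([ 0.0248, -0.1172])]
white
[array([-0.0613,  0.0318]), array([-0.0581,  0.0351])]
yellow
[array([-0.0509,  0.062 ]), array([-0.0475,  0.0656])]
blue
[array([-0.0248,  0.0798]), array([-0.0217,  0.0824])]
handle [ 0.64608863 -0.18114897  0.103     ]
```

>>> {"fn": "step_arm", "kwargs": {"steps": [[[-40,-40,0],[0,0,0],1],[[-40,-40,0],[0,0,0],1],[[-40,-40,0],[0,0,0],1],[[-40,-40,0],[0,0,0],1],[[-40,-40,0],[0,0,0],1],[[-40,-40,0],[0,0,0],1]], "force": 40}}

```text
t: 4.65
tcp_pos: [0.3436, 0.3559, 0.3033]
eef_rot: [-0.0, 0.123, 0.992, 0.001]
force: [-0.3, 1.3, 0.7]
finger_gap: 0.998
```

```bash
cat > st.py <<'E'
import sys
from h import *
from scipy.spatial.transform import Rotation as Ro
q=[.6153,-.1205,.172];c,s=np.cos(q[2]),np.sin(q[2]);D=np.array([[c,-s],[s,c]])
x=arm.sense();e=x["eef_rot"];R=Ro.from_quat([e[1],e[2],e[3],e[0]]).as_matrix()
d=lambda v:(D.T@(np.array(v)[:2]-q[:2]))
print("t",x["t"],"j",x["joint_pos"].round(2),"tcp",x["tcp_pos"].round(4),"disp",d(x["tcp_pos"]).round(4),"F",x["force"].round(1),"gap",round(x["finger_gap"],3))
yh=np.degrees(np.arctan2(R[1,1],R[0,1]));print("tool y heading rel disp x deg",yh-np.degrees(q[2]),"tilt",R[:,2].round(3))
if len(sys.argv)>1:
    g=[float(a) for a in sys.argv[1:5]]  # disp x,y mm, z mm, heading rel disp x deg
    w=D@np.array(g[:2])/1000+q[:2];dl=np.array([w[0],w[1],g[2]/1000])-x["tcp_pos"]
    print("shift mm",(R.T@dl*1000).round(1),"turn z",round(np.radians(yh-np.degrees(q[2])-g[3]),3), "level",(R.T@np.cross(R[:,2],[0,0,-1])).round(3))
E
python3 st.py -10 32 300 90
```

```text
t 4.65 j [-1.12  0.13  0.2   2.01 -0.03  1.    0.43] tcp [0.3436 0.3559 0.3033] disp [-0.1861  0.5159] F [-0.3  1.3  0.7] gap 0.998
tool y heading rel disp x deg 66.01823262016647 tilt [-0.     0.002 -1.   ]
shift mm [-357.6 -370.6    2.3] turn z -0.419 level [ 0.002 -0.001 -0.   ]
```

>>> {"fn": "step_arm", "kwargs": {"steps": [[[-40,-41,0],[0,0,0],1],[[-40,-41,0],[0,0,0],1],[[-40,-41,0],[0,0,0],1],[[-40,-41,0],[0,0,0],1],[[-40,-41,0],[0,0,0],1],[[-40,-41,0],[0,0,0],1],[[-40,-41,0],[0,0,0],1],[[-40,-41,0],[0,0,0],1],[[-38,-43,0],[0,0,0],1],[[0,0,0],[0,0,-0.14],1],[[0,0,0],[0,0,-0.14],1],[[0,0,0],[0,0,-0.14],1],[[0,0,0],[0,0,0],1]]}}

```text
t: 6.28
tcp_pos: [0.6085, -0.1121, 0.3042]
eef_rot: [0.003, -0.09, 0.996, 0.002]
force: [-0.3, -0.8, 0.6]
finger_gap: 0.999
```

```bash
python3 st.py -10 32 200 90
```

```text
t 6.275 j [-0.29  0.36  0.48  1.76 -0.19  1.06  2.  ] tcp [ 0.6085 -0.1121  0.3042] disp [-0.0053  0.0094] F [-0.3 -0.8  0.6] gap 0.999
tool y heading rel disp x deg 90.46040555355192 tilt [ 0.006  0.005 -1.   ]
shift mm [  5.3  22.3 104.2] turn z 0.008 level [ 0.004  0.007 -0.   ]
```

>>> {"fn": "step_arm", "kwargs": {"steps": [[[5,22,40],[0,0,0],1],[[0,0,45],[0,0,0],1],[[0,0,30],[0,0,0],1],[[0,0,20],[0,0,0],1],[[0,0,14],[0,0,0],1],[[0,0,0],[0,0,0],1]]}}

```text
t: 7.02
tcp_pos: [0.6015, -0.0894, 0.1523]
eef_rot: [0.005, -0.08, 0.997, 0.002]
force: [0.6, 0.0, 0.2]
finger_gap: 0.999
```

```bash
python3 st.py -10 32 153 90
python3 - <<'E'
from h import *
p=arm.grab_frame("scene");save({"img":cv2.resize(p["img"][140:290,130:330],None,fx=4,fy=4,interpolation=cv2.INTER_CUBIC)},"pics/g1.png")
E
```

```text
t 7.025 j [-0.27  0.52  0.4   1.91 -0.29  0.77  2.03] tcp [ 0.6015 -0.0894  0.1523] disp [-0.0083  0.033 ] F [0.6 0.  0.2] gap 0.999
tool y heading rel disp x deg 89.32099209890573 tilt [ 0.009  0.005 -1.   ]
shift mm [ 1.7 -1.  -0.7] turn z -0.012 level [0.003 0.01  0.   ]
```

View pics/g1.png

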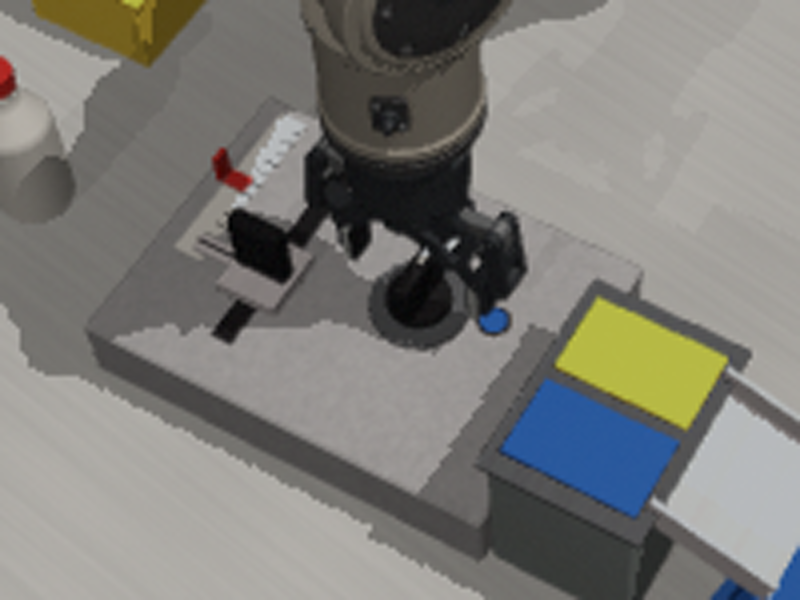

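The bar grip (crop ~(425,285)) stands between the two open fingers (350,235) and (490,290). Closing.

>>> {"fn": "step_arm", "kwargs": {"steps": [[[1.5,-1,0],[0,0,0],0],[[0,0,0],[0,0,0],-0.5],[[0,0,0],[0,0,0],-1],[[0,0,0],[0,0,0],-1],[[0,0,0],[0,0,0],-1],[[0,0,0],[0,0,0],-1]], "force": 30}}

```text
t: 7.82
tcp_pos: [0.6015, -0.0909, 0.1556]
eef_rot: [0.007, -0.079, 0.997, 0.002]
force: [-0.3, -0.5, 0.5]
finger_gap: 0.159
```

```bash
python3 st.py -10 32 153 90
```

```text
t 7.825 j [-0.26  0.51  0.41  1.91 -0.29  0.77  2.04] tcp [ 0.6015 -0.0909  0.1556] disp [-0.0085  0.0315] F [-0.3 -0.5  0.5] gap 0.159
tool y heading rel disp x deg 89.26320947933503 tilt [ 0.014  0.005 -1.   ]
shift mm [1.5 0.5 2.5] turn z -0.013 level [ 0.003  0.015 -0.   ]
```

>>> {"fn": "step_arm", "kwargs": {"steps": [[[0,0,0],[0,0,0.13],-1],[[0,0,0],[0,0,0.13],-1],[[0,0,0],[0,0,0.13],-1],[[0,0,0],[0,0,0.13],-1],[[0,0,0],[0,0,0.13],-1],[[0,0,0],[0,0,0.13],-1],[[0,0,0],[0,0,0.13],-1],[[0,0,0],[0,0,0.13],-1],[[0,0,0],[0,0,0.13],-1],[[0,0,0],[0,0,0.1],-1],[[0,0,0],[0,0,0],-1]]}}

```text
t: 9.2
tcp_pos: [0.6016, -0.0909, 0.1555]
eef_rot: [0.005, 0.544, 0.839, 0.005]
force: [-1.7, 0.3, 2.8]
finger_gap: 0.152
```

```bash
python3 st.py -10 32 155 15.5
```

```text
t 9.2 j [-0.5   0.6   0.75  1.92 -0.56  0.82  0.97] tcp [ 0.6016 -0.0909  0.1555] disp [-0.0085  0.0315] F [-1.7  0.3  2.8] gap 0.152
tool y heading rel disp x deg 14.251311101902726 tilt [ 0.014  0.004 -1.   ]
shift mm [ 0.8 -1.4  0.5] turn z -0.022 level [ 0.014  0.002 -0.   ]
```

>>> {"fn": "step_arm", "kwargs": {"steps": [[[0,0,0],[0,0,0],1],[[0,0,0],[0,0,0],1],[[0,0,0],[0,0,0],1],[[0,0,0],[0,0,0],1],[[0,0,-20],[0,0,0],1],[[0,0,-50],[0,0,0],1],[[0,0,-40],[0,0,0],1],[[0,0,0],[0,0,0],1]]}}

```text
t: 10.2
tcp_pos: [0.6, -0.0925, 0.2726]
eef_rot: [0.005, 0.542, 0.84, 0.006]
force: [-0.4, 0.8, 0.7]
finger_gap: 0.995
```

```bash
python3 st.py 20 -65 260 0;  python3 - <<'E'
from h import *
p=arm.grab_frame("scene")
save({"img":cv2.resize(p["img"][140:290,130:330],None,fx=4,fy=4,interpolation=cv2.INTER_CUBIC)},"pics/g2.png")
E
```

```text
t 10.2 j [-0.6   0.46  0.87  1.84 -0.42  1.02  0.86] tcp [ 0.6    -0.0925  0.2726] disp [-0.0103  0.0302] F [-0.4  0.8  0.7] gap 0.995
tool y heading rel disp x deg 14.46766345456303 tilt [ 0.015  0.004 -1.   ]
shift mm [-99.7   5.4  12.9] turn z 0.253 level [0.015 0.002 0.   ]
```

View pics/g2.png

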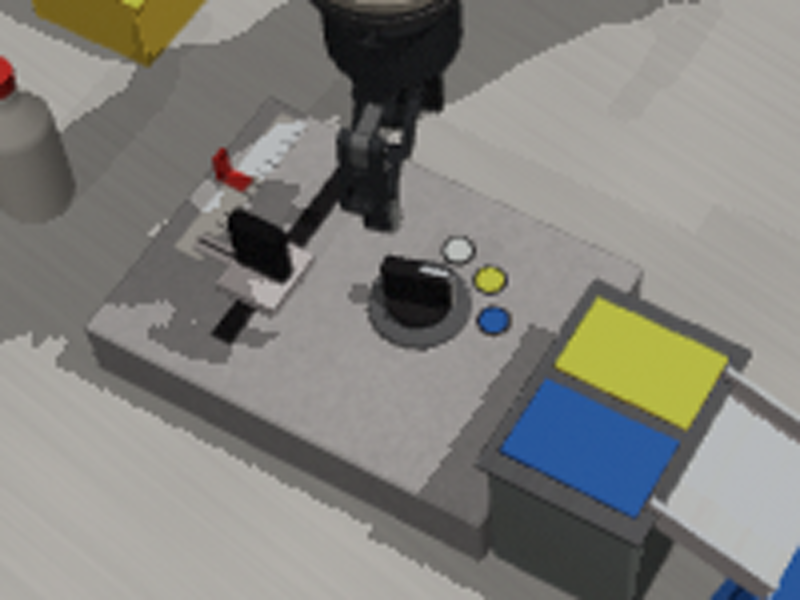

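>>> {"fn": "step_arm", "kwargs": {"steps": [[[0,0,0],[0.015,0,0.127],1],[[0,0,0],[0,0,0.127],1],[[-48,15,5],[0,0,0],1],[[-47,15,10],[0,0,0],1],[[0,0,0],[0,0,0],1]]}}

```text
t: 10.88
tcp_pos: [0.6448, -0.1805, 0.2534]
eef_rot: [-0.002, 0.646, 0.763, -0.002]
force: [-0.4, 0.1, 0.4]
finger_gap: 1.005
```

```bash
python3 st.py 20 -65 156 0
```

```text
t 10.875 j [-0.42  0.62  0.87  1.7  -0.52  1.09  0.79] tcp [ 0.6448 -0.1805  0.2534] disp [ 0.0188 -0.0641] F [-0.4  0.1  0.4] gap 1.005
tool y heading rel disp x deg -0.31626144554080504 tilt [-0.006  0.001 -1.   ]
shift mm [-1.   1.8 97.4] turn z -0.006 level [-0.005 -0.002 -0.   ]
```

>>> {"fn": "step_arm", "kwargs": {"steps": [[[-1,1,40],[0,0,0],1],[[0,0,30],[0,0,0],1],[[0,0,16],[0,0,0],1],[[0,0,10],[0,0,0],1],[[0,0,0],[0,0,0],1]]}}

```text
t: 11.5
tcp_pos: [0.6446, -0.1798, 0.1542]
eef_rot: [-0.003, 0.646, 0.764, -0.002]
force: [-0.2, -0.8, -0.8]
finger_gap: 1.0
```

```bash
python3 st.py 20 -65 156 0;  python3 - <<'E'
from h import *
p=arm.grab_frame("scene")
save({"img":cv2.resize(p["img"][140:290,130:330],None,fx=4,fy=4,interpolation=cv2.INTER_CUBIC)},"pics/g3.png")
E
```

```text
t 11.5 j [-0.36  0.72  0.78  1.76 -0.62  0.93  0.86] tcp [ 0.6446 -0.1798  0.1542] disp [ 0.0188 -0.0634] F [-0.2 -0.8 -0.8] gap 1.0
tool y heading rel disp x deg -0.28684556160083474 tilt [-0.007  0.002 -1.   ]
shift mm [-1.6  1.2 -1.9] turn z -0.005 level [-0.007 -0.003 -0.   ]
```

View pics/g3.png

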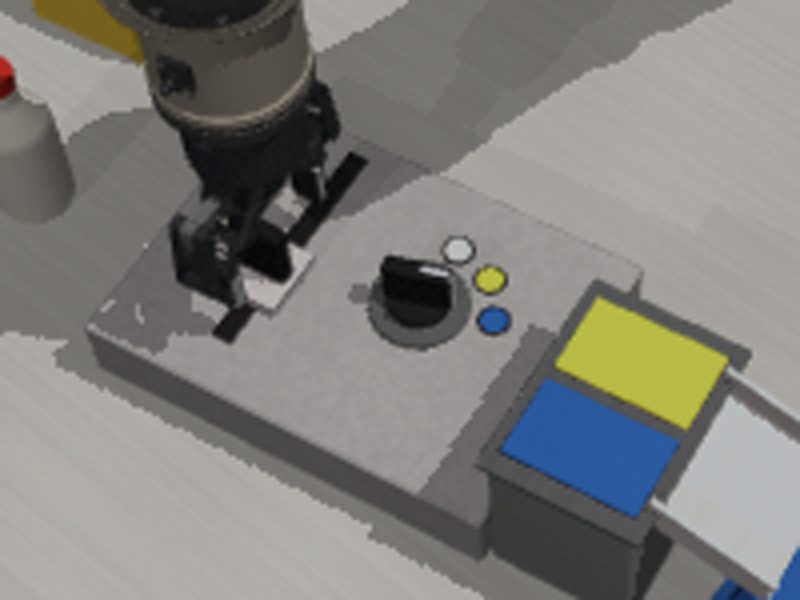

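The handle (crop ~(265,245)) is between the fingers (220,260) and (310,180); the pointer on the knob faces blue. Closing.

>>> {"fn": "step_arm", "kwargs": {"steps": [[[0,0,0],[0,0,0],0],[[0,0,0],[0,0,0],-0.5],[[0,0,0],[0,0,0],-1],[[0,0,0],[0,0,0],-1],[[0,0,0],[0,0,0],-1],[[0,0,0],[0,0,0],-1]], "force": 80}}

```text
t: 12.3
tcp_pos: [0.6468, -0.1798, 0.1573]
eef_rot: [-0.001, 0.645, 0.764, -0.0]
force: [4.0, -0.7, -2.5]
finger_gap: 0.157
```

```bash
python3 st.py -34 -65 156 0
```

```text
t 12.3 j [-0.36  0.72  0.79  1.76 -0.62  0.93  0.86] tcp [ 0.6468 -0.1798  0.1573] disp [ 0.0209 -0.0639] F [ 4.  -0.7 -2.5] gap 0.157
tool y heading rel disp x deg -0.22669639992313684 tilt [-0.002  0.001 -1.   ]
shift mm [ -1.4 -54.9   1.4] turn z -0.004 level [-0.001 -0.001 -0.   ]
```

>>> {"fn": "step_arm", "kwargs": {"steps": [[[0,-10,0],[0,0,0],-1],[[0,-10,0],[0,0,0],-1],[[0,-10,0],[0,0,0],-1],[[0,-10,0],[0,0,0],-1],[[0,-10,0],[0,0,0],-1],[[0,0,0],[0,0,0],-1]]}}

```text
t: 13.05
tcp_pos: [0.5999, -0.1879, 0.1573]
eef_rot: [0.003, 0.644, 0.765, 0.001]
force: [9.5, -1.5, -7.8]
finger_gap: 0.154
```

```bash
python3 st.py -34 -65 157 0;  python3 - <<'E'
from h import *
T=arm.grab_frame("top");S=arm.grab_frame("scene")
for p in (T,S):
  for k in("gate_index","mark_mid","gate_handle"):
    print(k,[(np.round(r["centre"],1).tolist(),round(r["confidence"],2)) for r in arm.place_of(p,k)[:2]])
z=lambda i:cv2.resize(i,None,fx=5,fy=5,interpolation=cv2.INTER_CUBIC)
save({"img":np.hstack([z(T["img"][110:220,310:388]),z(S["img"][140:250,140:218])])},"pics/g4.png")
E
```

```text
t 13.05 j [-0.37  0.65  0.8   1.87 -0.61  0.87  0.9 ] tcp [ 0.5999 -0.1879  0.1573] disp [-0.0267 -0.0638] F [ 9.5 -1.5 -7.8] gap 0.154
tool y heading rel disp x deg -0.09765363100595081 tilt [ 0.005 -0.002 -1.   ]
shift mm [-1.2 -7.3  0.3] turn z -0.002 level [0.005 0.003 0.   ]
gate_index [([188.7, 173.6], 0.54)]
mark_mid []
gate_handle []
gate_index [([191.3, 185.2], 0.78)]
mark_mid [([190.6, 186.6], 0.36)]
gate_handle [([201.8, 187.0], 0.66), ([143.0, 188.0], 0.56)]
```

View pics/g4.png

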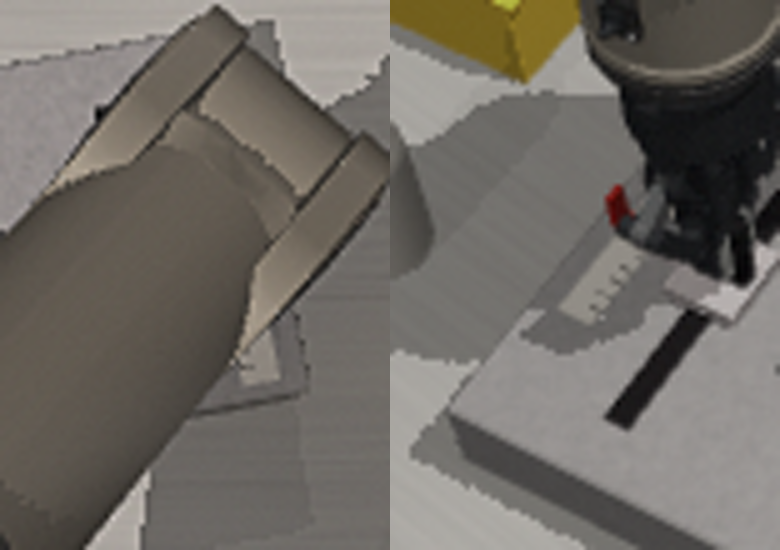

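```bash
cat > z.py <<'E'
from h import *
q=[.6153,-.1205,.172]
def W(X):
    c,s=np.cos(q[2]),np.sin(q[2]);return np.array([q[0]+c*X[0]-s*X[1],q[1]+s*X[0]+c*X[1],X[2]])
D=lambda w:np.array([[np.cos(q[2]),np.sin(q[2])],[-np.sin(q[2]),np.cos(q[2])]])@(w[:2]-q[:2])
out=[]
for n,(r,c) in (("top",(128,338)),("scene",(160,162))):
    p=arm.grab_frame(n);I=cv2.cvtColor(cv2.imread(f"pics/{n}0.png"),cv2.COLOR_BGR2RGB)
    hsv=cv2.cvtColor(I,cv2.COLOR_RGB2HSV).astype(int);m=((hsv[...,0]<8)|(hsv[...,0]>172))&(hsv[...,1]>130)
    v,u=np.nonzero(m[r:r+60,c:c+39]);v+=r;u+=c
    d=np.array([D(atz(p,(a,b),.063)) for a,b in zip(u,v)])*1000
    print(n,len(u));print(np.c_[u,v,d.round(0)].astype(int).tolist())
    Z=cv2.resize(I[r:r+55,c:c+39],None,fx=10,fy=10,interpolation=cv2.INTER_NEAREST)
    for X in(20,0,-20,-40,-60):
        a,b=[tuple(int(t) for t in ((proj(p,W((X/1000,y,.063)))-[c,r]+.5)*10)) for y in(-.15,-.09)]
        cv2.line(Z,a,b,(0,255,0),1)
    out.append(Z)
save({"img":np.hstack(out)},"pics/z1.png")
E
python3 z.py
```

```text
top 34
[[363, 161, -28, -141], [364, 161, -29, -144], [358, 162, -28, -126], [359, 162, -29, -129], [360, 162, -29, -132], [361, 162, -30, -135], [362, 162, -31, -138], [363, 162, -31, -141], [364, 162, -32, -144], [356, 163, -30, -120], [357, 163, -31, -123], [358, 163, -31, -126], [359, 163, -32, -129], [360, 163, -32, -132], [361, 163, -33, -134], [363, 163, -34, -140], [364, 163, -34, -143], [365, 163, -35, -146], [356, 164, -33, -120], [357, 164, -34, -123], [358, 164, -34, -125], [359, 164, -35, -128], [360, 164, -35, -131], [361, 164, -36, -134], [363, 164, -37, -140], [364, 164, -37, -142], [357, 165, -36, -122], [358, 165, -37, -125], [359, 165, -37, -128], [360, 165, -38, -130], [361, 165, -39, -133], [357, 166, -39, -121], [358, 166, -40, -124], [359, 166, -40, -127]]
scene 47
[[185, 177, -50, -151], [184, 178, -46, -152], [185, 178, -47, -149], [186, 178, -49, -147], [183, 179, -42, -152], [184, 179, -43, -150], [185, 179, -44, -147], [186, 179, -46, -145], [183, 180, -39, -150], [184, 180, -40, -148], [185, 180, -42, -145], [186, 180, -43, -143], [184, 181, -37, -146], [185, 181, -39, -144], [186, 181, -40, -141], [184, 182, -35, -144], [185, 182, -36, -142], [186, 182, -37, -139], [187, 182, -39, -137], [184, 183, -32, -142], [185, 183, -33, -140], [186, 183, -34, -137], [187, 183, -36, -135], [188, 183, -37, -133], [189, 183, -38, -130], [190, 183, -40, -128], [184, 184, -29, -140], [185, 184, -30, -138], [186, 184, -32, -135], [187, 184, -33, -133], [188, 184, -34, -131], [189, 184, -36, -128], [190, 184, -37, -126], [191, 184, -38, -123], [192, 184, -40, -121], [186, 185, -29, -133], [187, 185, -30, -131], [188, 185, -32, -129], [189, 185, -33, -126], [190, 185, -34, -124], [191, 185, -35, -122], [192, 185, -37, -119], [188, 186, -29, -127], [189, 186, -30, -124], [190, 186, -31, -122], [191, 186, -33, -120], [190, 187, -29, -120]]
```

View pics/z1.png

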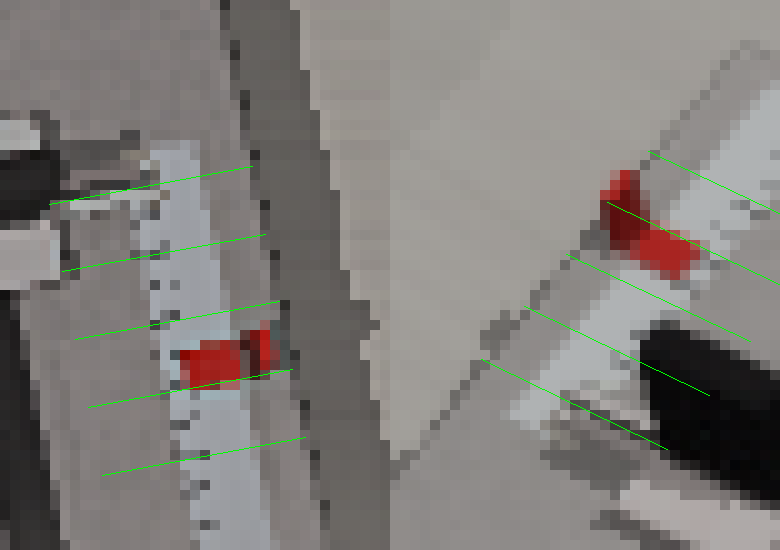

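The red plate centre is at dispenser x ≈ -34 mm in both views and the shut index at ≈ +20 to +21. The TCP was at +20.9 when it gripped, so the target TCP x is ≈ -34.

>>> {"fn": "step_arm", "kwargs": {"steps": [[[-1,-4,0],[0,0,0],-1],[[0,-4,0],[0,0,0],-1],[[0,-1,0],[0,0,0],-1],[[0,-0.5,0],[0,0,0],-1]]}}

```text
t: 14.05
tcp_pos: [0.5944, -0.1888, 0.1573]
eef_rot: [0.005, 0.643, 0.766, 0.003]
force: [9.8, -1.5, -5.5]
finger_gap: 0.15
```

```bash
python3 st.py -34 -65 157 0;  python3 - <<'E'
from h import *
T=arm.grab_frame("top");S=arm.grab_frame("scene")
for p in (S,):
  for k in("gate_index","mark_mid","gate_handle"):
    print(k,[(np.round(r["centre"],1).tolist(),round(r["confidence"],2)) for r in arm.place_of(p,k)[:2]])
z=lambda i:cv2.resize(i,None,fx=10,fy=10,interpolation=cv2.INTER_NEAREST)
save({"img":z(S["img"][165:220,165:235])},"pics/g5.png")
E
python3 st.py -34 -65 157 0
```

```text
t 14.05 j [-0.37  0.65  0.8   1.88 -0.61  0.86  0.91] tcp [ 0.5944 -0.1888  0.1573] disp [-0.0323 -0.0637] F [ 9.8 -1.5 -5.5] gap 0.15
tool y heading rel disp x deg 0.05634043096436159 tilt [ 0.01  -0.002 -1.   ]
shift mm [-1.3 -1.7  0.3] turn z 0.001 level [0.01  0.004 0.   ]
gate_index [([190.4, 182.7], 0.52)]
mark_mid [([192.5, 185.1], 0.6), ([224.8, 224.7], 0.53)]
gate_handle [([206.6, 187.1], 0.55), ([222.9, 223.6], 0.16)]
t 14.3 j [-0.37  0.65  0.8   1.88 -0.61  0.86  0.91] tcp [ 0.5944 -0.1887  0.1573] disp [-0.0322 -0.0637] F [ 8.9 -0.6 -6. ] gap 0.159
tool y heading rel disp x deg 0.05552055856401239 tilt [ 0.01  -0.002 -1.   ]
shift mm [-1.3 -1.8  0.3] turn z 0.001 level [ 0.01   0.004 -0.   ]
```

View pics/g5.png

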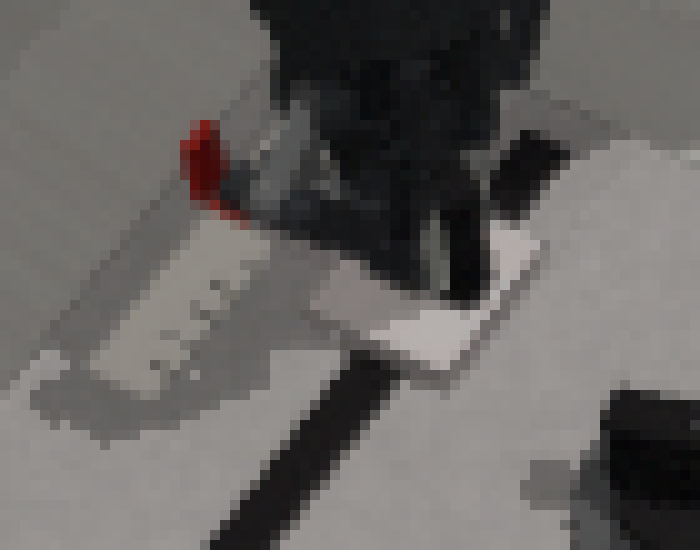

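Run:
```python
from h import *
q=.172
S=arm.grab_frame("scene");Rm=np.array([[np.cos(q),np.sin(q)],[-np.sin(q),np.cos(q)]])
# track carriage left/front corner patch: initial frame vs now
A=cv2.cvtColor(cv2.imread("pics/scene0.png"),cv2.COLOR_BGR2GRAY);B=cv2.cvtColor(S["img"],cv2.COLOR_RGB2GRAY)
for a,b in(((199.1,218.3),(210,202.3)),((208.6,204.8),(219.3,189))):
    print(Rm@(atz(S,b,.073)-atz(S,a,.073))[:2])
z=lambda i:cv2.resize(i,None,fx=10,fy=10,interpolation=cv2.INTER_NEAREST)
save({"img":z(np.hstack([cv2.cvtColor(cv2.imread("pics/scene0.png"),cv2.COLOR_BGR2RGB)[190:230,180:220],S["img"][174:214,190:230]]))},"pics/c1.png")
```

```text
[-0.05582059 -0.00238582]
[-0.05708228 -0.00257768]
```

View pics/c1.png

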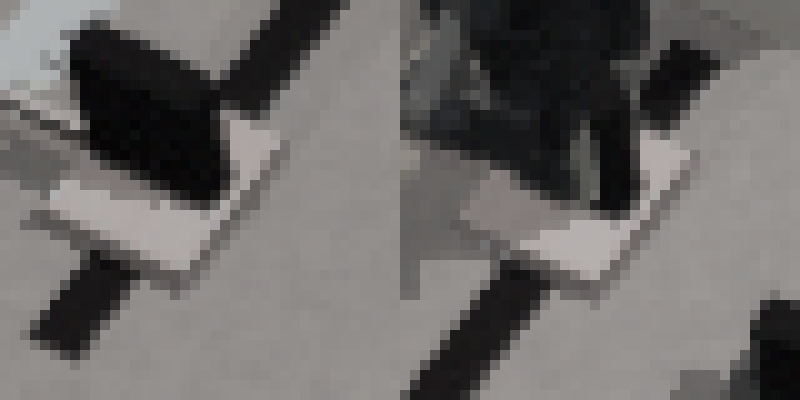

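Carriage corners moved by about (11,-15) px, i.e. about 54 mm, agreeing with the TCP (about 53 mm). I'll nudge about 1 mm further and check steadiness.

>>> {"fn": "step_arm", "kwargs": {"steps": [[[0,-2,0],[0,0,0],-1],[[0,-1.5,0],[0,0,0],-1],[[0,-1,0],[0,0,0],-1],[[0,-1,0],[0,0,0],-1]]}}

```text
t: 14.85
tcp_pos: [0.592, -0.189, 0.1573]
eef_rot: [0.007, 0.643, 0.766, 0.004]
force: [10.3, -1.8, -6.0]
finger_gap: 0.154
```

```bash
python3 st.py -34 -65 157 0
python3 - <<'E'
from h import *
for i in range(4):T=arm.grab_frame("scene")
q=.172;Rm=np.array([[np.cos(q),np.sin(q)],[-np.sin(q),np.cos(q)]])
print("carriage shift for (11,-15)px",[ (Rm@(atz(T,(199+du,218+dv),.073)-atz(T,(199,218),.073))[:2]).round(4) for du,dv in((11,-15),(11.5,-14.5))])
Z=dict(bin_yellow_mid=.035,bin_blue_mid=.035,screwdriver=.01,wrench=.005,oil_bottle=0,socket=0)
for k,z in Z.items(): print(k,[atz(T,r["centre"],z).round(3).tolist() for r in arm.place_of(T,k)[:1]])
E
python3 st.py -34 -65 157 0
```

```text
t 14.85 j [-0.37  0.64  0.8   1.89 -0.61  0.85  0.91] tcp [ 0.592  -0.189   0.1573] disp [-0.0347 -0.0635] F [10.3 -1.8 -6. ] gap 0.154
tool y heading rel disp x deg 0.12280145022432443 tilt [ 0.015 -0.003 -1.   ]
shift mm [-1.5  0.7  0.4] turn z 0.002 level [ 0.014  0.006 -0.   ]
carriage shift for (11,-15)px [array([-0.0533, -0.0004]), array([-0.0526,  0.0016])]
bin_yellow_mid [[0.47, -0.478, 0.035]]
bin_blue_mid [[0.58, 0.251, 0.035]]
screwdriver [[0.283, -0.319, 0.01]]
wrench [[0.304, 0.167, 0.005]]
oil_bottle [[0.664, -0.393, 0.0]]
socket [[0.352, 0.395, 0.0]]
t 15.35 j [-0.37  0.64  0.8   1.89 -0.61  0.85  0.91] tcp [ 0.592  -0.1891  0.1573] disp [-0.0347 -0.0636] F [10.8 -1.  -6.9] gap 0.154
tool y heading rel disp x deg 0.11685128935114797 tilt [ 0.015 -0.003 -1.   ]
shift mm [-1.4  0.7  0.3] turn z 0.002 level [ 0.014  0.006 -0.   ]
```

```bash
python3 -c "
from station import arm
arm.job_done()"
```

```text
the job is handed in; nothing more can be done
```

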